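# Open the terminal compartment of a tank level controller

### The job

Open the terminal compartment of the blue level controller: with a fingertip press its orange snap tab in, and with the tab held in push the white cover off its seat, along its guides away from the display and over the controller's end, until it lies flat on the bench. Only push the cover, do not pick it up; leave the grey controller shut and everything else where it is, and finish with the hand clear.

Things in the scene. Friction and masses are not known exactly. Their poses are not given: they have to be found in the camera images.
- blue: Blue level controller on its back, screwed to the bench. Origin at bench level, mid-width; own +x runs from display to terminals (the way the cover slides off), z up. All positions below are mm in this frame. Housing x -118 to 112, y +-56 (lugs to +-64, 4 high). Display half x -118 to -28, top z 58. Flat deck x -28 to 22 at z 34 around the orange tab. Cover seat x 22 to 112.
- blue_seat (a point): Centre of the cover's seat, at 67, 0, 34 in the controller's frame. Two side ledges at z 34 (|y| 38 to 56) carry the cover; guide walls at |y| 50 and overhanging lips (|y| over 43, x 30 to 90, z 41 to 44) let it slide only along x. Between the ledges is the open compartment with green terminals, tops at z 22.
- blue_end (a point): Middle of the controller's open end, at 112, 0, 34 in its frame. The end wall between the ledges is only 28 high, so closed fingers with their tips at z 35 to 38 can follow the cover along y 0 to past x 112 without touching the housing.
- blue_tab (a joint): Snap tab, rad pressed in: 0 = out (cover locked), 0.16 = fully in. Springy tongue hinged at x -26, z 30, at the display side; comes back out by itself. 2 to 3 N on the pad starts it, 7 to 10 N holds it in. The cover is free while it is above about 0.08; let out before the cover has moved 3 mm it locks again. Once the cover has moved over 4 mm the tab cannot lock it and may be let go.
- blue_tab_pad (a point): Spot to press on the orange thumb pad (moves with the tab); tab out, at 8, 0, 41 in the controller's frame. Pad 40 wide, x -20 to 18, sloping up away from the display, z 36.5 to 42.5; fully in it is level at z 35.5. The tongue's barb (20 wide, x 34 to 40, top z 38.5) stands in the cover's slot; a finger following the cover at z 35 to 38 just slides over it.
- blue_cover: White cover of the blue controller: loose plate 90 (own x) x 96 x 5 mm, 40 to 85 g, origin at the centre of its underside, own +x the way it slides off. Locked, it is at 67, 0, 34 in the controller's frame, with 2 mm of play. The edge nearest the tab carries a ridge 80 wide, 5 thick, to 12 mm above the underside: push there. Its origin past x 157 it is off the ledges and drops to the bench.
- blue_cover_ridge (a point): Middle of the flat upright face of the cover's ridge that looks towards the tab and the display, 7 mm above the cover's underside: where to push. Locked, at x 22, y 0, z 41 in the controller's frame.
- grey: The grey level controller, of the same make and size, screwed down beside the blue one (either may be on the left); origin as for the blue one. Leave it shut.
- grey_tab (a joint): Snap tab of the grey controller, rad pressed in; not to be touched.
- grey_cover: White cover of the grey controller, same as the blue one's; must stay on its seat.
- cell: Spare round battery cell standing on end between the two controllers, 33 mm across, 60 high; origin at the centre of its underside.
- driver: Screwdriver with yellow handle lying at the left, 190 mm long along own x; origin under its middle.
- forceps: Steel forceps lying at the right, 206 mm long along own x, 20 wide, 6 high; origin under the middle.
- goblet: Pale green goblet of coloured straws standing beyond the controllers, 48 mm across, 111 high; origin at the centre of its underside.
- jar: Glass jar with blue cap standing at the left, 56 mm across, 70 high; origin at the centre of its underside.
- cryobox: Closed white storage box with a blue lid at the right, 133 x 133 x 52 mm; origin at the centre of its underside.
Things that resemble listed ones, but are neither listed nor needed, are in the scene too. What is shaped like the blue_cover but green or purple is not meant.

How it is judged:
By the outcome, as a careful person would: the job done as asked, in the order asked, and still so for the second after the job is handed in, with the robot touching nothing.
It also fails if it takes over 35 s, if anything falls off the work surface, if the arm or the gripper's body presses on something with over 40 N, if the wrist force passes 120 N, or if a joint passes its speed limit or range.

### The arm

A 7-joint arm with a two-finger parallel gripper is mounted at the origin on the work surface. World frame = base frame: x ahead of the robot, y to its left, z up, the work surface at z = 0. Lengths are in mm, angles in rad, forces in N, time in s.
With the tool pointing down it reaches from about 350 to 900 mm from the base axis. Payload 8.1 kg.
Tool frame: the origin (TCP) lies at the very end of the fingers, on their centre line; the grasp point (between the pads) lies bot.hold_point_z behind it (bot.hold_point_z is the distance from the TCP to the grasp point, in mm); z points along the fingers, y is the direction in which the jaws open and shut (so a half turn about z gives the same grasp; the last joint's range is limited). The gripper opens to 92 mm and grips with 3 to 60 N. Pads are 19 mm wide; open, the fingers measure 130 mm over their backs; the gripper's body (75 mm by 190 mm) begins 47 mm behind the grasp point.
Start: joints at [-0.103, 0.434, 0.025, 1.573, -0.012, 1.134, -0.075], TCP at [625.015, -0.027, 191.942] pointing down, gripper open.
Joint ranges: [-2.62, 2.62], [-0.44, 2.09], [-1.27, 1.32], [0.08, 2.57], [-1.32, 4.46], [0.12, 2], [-2.74, 2.74]. Speed limits (rad/s): [2.22, 2.22, 3.01, 3.01, 3.14, 3.14, 3.14].

### API

Orientations are given as a unit quaternion [x, y, z, w].
In Python, from plant import bot gives the robot as it stands.
- The arm moves only by the tool send_rows, never from a script. Its argument "series" is a list of rows, each a list of 3 entries, a list of its own where there are three numbers: the finger opening in cm, from 0 to 9.18, then the shift along the tool's x, y, z in cm, then the turn, a rotation vector about the tool's x, y, z in rad. A call has 1 to 5 rows; each row is the pose to reach, as a shift and turn from the pose commanded when the call began, along the tool's axes at that moment; what a row does not reach only later rows make up. A row lasts 1/10 s, in which the tool goes at most 50 mm and 8.59 degrees, less where a joint would pass 70% of its speed; a pose out of reach is approached as far as the arm can. A call with a gripper value outside its range is refused whole. The fingers move at their own pace and stop on an object; the grip force is fixed at half the most. Time passes only in rows, so rows that repeat a pose let the fingers close. It gives the time, the measured TCP pose, the force and the opening at its end, in the units of the state.
- bot.get_obs(): the state, without advancing time (a new reading comes with each control period).
- bot.grab_frame(name): name is "scene" or "side" or "wrist"; returns a dict with "img" (420x560x3 uint8, blue, green, red), "vertical_fov" (degrees; the focal length in pixels is half the picture's height over the tangent of half this angle, whatever the lens; pixels are square), "cx", "cy" (the principal point, pixels), "k1" (the pictures are not rectified: a ray, as slopes to the right and down, at radius r is drawn at 1 + k1 r^2 times it, then the intrinsics apply), "cam_to_world" (4x4, takes a point from camera to world coordinates). Camera axes: x right, y down, z forward; pixel columns grow to the right and rows downward; lengths in mm; the calibration is good to about 2 mm. A picture is of the moment at which its call begins. There is no depth.
- bot.finish_job(): hands the job in, once; it reports no verdict.
Trained networks look in the newest picture that a camera, given by its name, has taken for a name from the list of things; names that differ only in an ending like _2 or _b are one class to them, and where a whole thing is asked for, a point or a joint stands for the part that bears it (a point fixed in the world has none). Each returns a list of dicts, best first, with "score" (0 to 1); they miss things now and then, are a little off and sometimes report something else, mostly with a low value. They report only what shows in the picture. A call takes as long as a camera call. They do not tell look-alikes from the thing itself.
- bot.recognise(camera, label): "bbox" ([left, top, right, bottom] in pixels, round what is visible of it).
- bot.pinpoint(camera, label): "pixel" ([column, row] in pixels: a listed point, or the origin of a listed thing).
The state is a dict: "t": time; "q": joint angles; "qd": joint speeds; "effort": joint torques, N m; "position": TCP position; "orientation": TCP orientation; "force": force on the tool from outside, world axes, zero at the start; "torque": the same for the moment, N m; "grip_width": opening from 0.0 (shut) to 1.0 (fully open).
Only numpy, scipy, OpenCV 4.12 (cv2) and the standard library are available. Lean on these libraries where they do the work, as an engineer would, in place of code of your own. Each camera call takes 0.05 s, during which the arm holds its last target. There are 200 camera calls.

## Working session

There is one attempt and no reset: what is moved stays moved. The work goes in short steps, Python scripts to look and compute and a tool call to move; the robot and the scene stay as the last step left them, time stands still between calls to the robot, and variables do not carry over. Pictures are saved under pics/ and viewed, about 8 in all and at most 12, crops included, and the job is handed in when it is done.

Besides the shell and the picture viewer there is one more tool, called in YAML: its name, and indented under it one key for each argument. send_rows: Moves the arm, as the interface text tells. Its arguments: {"type":"object","properties":{"series":{"type":"array"}},"required":["series"]}

```bash
mkdir -p pics
cat > h.py <<'E'
import numpy as np, cv2
from plant import bot
from scipy.spatial.transform import Rotation as R
def K(f):
    h,w=f["img"].shape[:2]; fl=h/2/np.tan(np.radians(f["vertical_fov"])/2)
    return fl
def ray(f,px):
    fl=K(f); d=np.array([(px[0]-f["cx"])/fl,(px[1]-f["cy"])/fl]); u=d.copy()
    for _ in range(20): u=d/(1+f["k1"]*(u@u))
    T=np.array(f["cam_to_world"]); return T[:3,3],T[:3,:3]@np.array([u[0],u[1],1])
def at_z(f,px,z):
    o,d=ray(f,px); return o+d*(z-o[2])/d[2]
def proj(f,p):
    T=np.array(f["cam_to_world"]); c=T[:3,:3].T@(np.array(p)-T[:3,3]); u=c[:2]/c[2]
    return u*(1+f["k1"]*(u@u))*K(f)+[f["cx"],f["cy"]]
E
python3 - <<'E'
from h import *
fs={}
for c in ["scene","side"]:
    f=bot.grab_frame(c); fs[c]=f; cv2.imwrite(f"pics/{c}0.png",f["img"])
    print(c,np.round(np.array(f["cam_to_world"]),2).tolist(),f["vertical_fov"],f["k1"])
    for n,z in [("blue",0),("grey",0),("blue_seat",34),("blue_end",34),("blue_tab_pad",41),("blue_cover",34),("blue_cover_ridge",41),("cell",0)]:
        for r in bot.pinpoint(c,n)[:3]: print(n,np.round(r["pixel"]),round(r["score"],2),np.round(at_z(f,r["pixel"],z)))
print(bot.hold_point_z, bot.get_obs())
cv2.imwrite("pics/both.png",cv2.resize(np.hstack([fs["scene"]["img"],fs["side"]["img"]]),(800,300)))
E
```

```text
scene [[0.35, 0.78, -0.53, 1356.3], [0.94, -0.28, 0.21, -299.53], [0.01, -0.56, -0.83, 1261.45], [0.0, 0.0, 0.0, 1.0]] 42.90749538148982 0.0709334531292541
blue [318. 166.] 0.71 [439. 195.   0.]
grey [200. 211.] 0.6 [ 478. -189.    0.]
blue_seat [327. 178.] 0.73 [515. 185.  34.]
blue_tab_pad [198. 209.] 0.57 [ 500. -195.   41.]
blue_tab_pad [316. 162.] 0.53 [454. 176.  41.]
blue_cover [330. 180.] 0.9 [526. 192.  34.]
blue_cover [285. 222.] 0.82 [616.  17.  34.]
blue_cover [359. 253.] 0.58 [773. 166.  34.]
blue_cover_ridge [289. 234.] 0.85 [659.  12.  41.]
blue_cover_ridge [318. 167.] 0.61 [473. 175.  41.]
blue_cover_ridge [372. 260.] 0.61 [807. 185.  41.]
cell [260. 188.] 0.79 [459.  -2.   0.]
side [[0.98, -0.09, 0.19, 402.79], [-0.21, -0.52, 0.83, -797.14], [0.02, -0.85, -0.52, 556.71], [0.0, 0.0, 0.0, 1.0]] 55.72527508099638 -0.09143852993091073
blue [224. 200.] 0.65 [459. 174.   0.]
grey [244. 287.] 0.74 [ 467. -189.    0.]
grey [244. 181.] 0.34 [529. 280.   0.]
grey [354. 227.] 0.3 [771. -21.   0.]
blue_seat [244. 187.] 0.82 [515. 178.  34.]
blue_seat [246. 185.] 0.54 [523. 188. 
[... 489 characters left out ...]
 251.   0.]
18.8 {'t': 0.9, 'q': array([-0.10260303,  0.43447657,  0.02500405,  1.57321173, -0.0115865 ,
        1.13400129, -0.07510555]), 'qd': array([-0.00062438, -0.0002142 , -0.00071325, -0.00110444, -0.00117291,
        0.00127568, -0.00043763]), 'effort': array([-2.26400634e-04, -6.67651606e+01,  9.83442776e-01, -3.14809763e+01,
       -6.07802463e-02,  3.23677144e-02, -2.81176085e-05]), 'position': array([ 6.2500958e+02, -3.2990667e-02,  1.9195191e+02]), 'orientation': array([7.07137005e-01, 7.07076556e-01, 1.00412588e-05, 2.53438096e-05]), 'force': array([ 0.3642695 , -0.43564646, -0.28596876]), 'torque': array([0.04031239, 0.00441299, 0.00356339]), 'grip_width': 1.0002423429036391}
```

View pics/scene0.png

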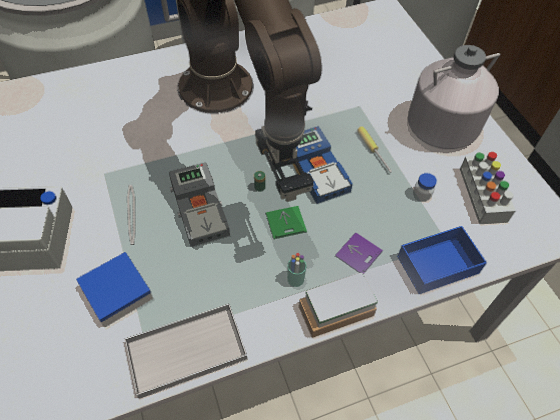

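View pics/side0.png

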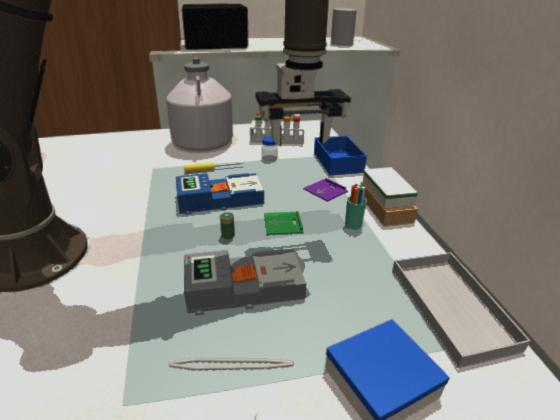

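The scene picture shows the blue controller at about (318,165), with its display at (310,138), orange tab at (318,162) and white cover at (330,180). The other candidates for the cover are the loose green plate at (285,222), the loose purple plate at (359,253) and the grey controller's cover at (205,222). The white one on the blue housing fits the description. I'll confirm that close up with the wrist camera.

Run:
```python
from h import *
f=bot.grab_frame("wrist"); print(np.round(np.array(f["cam_to_world"]),3).tolist(),f["vertical_fov"],f["k1"])
for n,z in [("blue",0),("blue_seat",34),("blue_end",34),("blue_tab_pad",41),("blue_cover_ridge",41)]:
    for r in bot.pinpoint("wrist",n)[:3]: print(n,np.round(r["pixel"]),round(r["score"],2),np.round(at_z(f,r["pixel"],z)))
```

```text
[[1.0, 0.001, -0.0, 624.809], [0.0, -0.957, -0.291, 79.384], [-0.001, 0.291, -0.957, 385.268], [0.0, 0.0, 0.0, 1.0]] 67.62278490099048 -0.02132315141029075
blue [123.  12.] 0.88 [452. 183.   0.]
```

send_rows:
  series:
    - [9,[3.5,-2,-2],[0,0,0.14]]
    - [8,[7,-4,-4],[0,0,0.28]]
    - [5,[10.5,-6,-6],[0,0,0.42]]
    - [0,[14,-8,-8],[0,0,0.56]]
    - [0,[18,-10,-8],[0,0,0.7]]

```text
t: 1.7
position: [525.8, 181.0, 275.0]
orientation: [0.908, 0.419, 0.003, 0.0]
force: [0.6, 0.6, -0.2]
grip_width: 0.683
```

send_rows:
  series:
    - [0,[0,0,0],[0,0,0.14]]
    - [0,[0,0,0],[0,0,0.28]]
    - [0,[0,0,0],[0,0,0.42]]
    - [0,[0,0,0],[0,0,0.56]]
    - [0,[0,0,0],[0,0,0.7]]

```text
t: 2.2
position: [525.1, 179.9, 272.0]
orientation: [0.997, 0.083, 0.0, -0.0]
force: [-1.2, 0.5, 0.6]
grip_width: 0.248
```

Run:
```python
from h import *
f=bot.grab_frame("wrist"); cv2.imwrite("pics/w1.png",f["img"])
print(bot.get_obs()["position"],R.from_quat(bot.get_obs()["orientation"]).as_matrix().round(3).tolist())
for n,z in [("blue",0),("blue_seat",34),("blue_end",34),("blue_tab_pad",41),("blue_cover",34),("blue_cover_ridge",41)]:
    for r in bot.pinpoint("wrist",n)[:3]: print(n,np.round(r["pixel"]),round(r["score"],2),np.round(at_z(f,r["pixel"],z),1))
```

```text
[525.07942584 179.85997585 271.99558033] [[0.988, 0.156, 0.0], [0.156, -0.988, 0.0], [0.0, -0.0, -1.0]]
blue [272. 210.] 0.73 [452.6 181.7   0. ]
blue_end [282. 140.] 0.86 [564.  184.9  34. ]
blue_tab_pad [271. 213.] 0.62 [461.2 183.9  41. ]
blue_cover [394. 137.] 0.95 [593.7  35.6  34. ]
blue_cover [274. 173.] 0.65 [517.9 188.3  34. ]
blue_cover_ridge [406. 102.] 0.7 [639.2  34.9  41. ]
blue_cover_ridge [270. 206.] 0.63 [471.2 186.8  41. ]
blue_cover_ridge [499. 234.] 0.32 [ 484.8 -151.6   41. ]
```

View pics/w1.png

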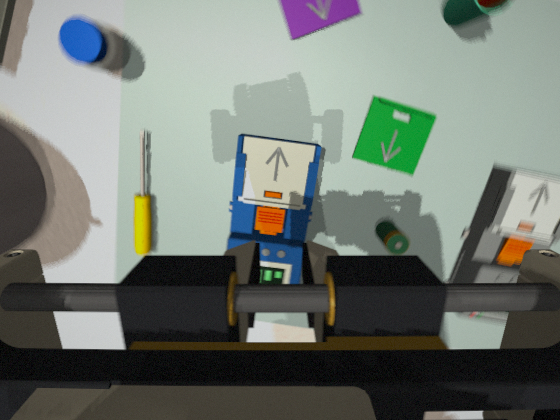

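The wrist picture shows the blue housing with its white cover at about (280,170) and the orange tab at (271,218). Green (395,135) and purple (320,15) are loose plates, and the grey unit is at the right. This enlarged crop is to confirm that and measure the yaw.

Run:
```python
from h import *
f=cv2.imread("pics/w1.png"); c=f[125:255,215:345]; cv2.imwrite("pics/w1c.png",cv2.resize(c,(585,585),interpolation=cv2.INTER_CUBIC))
```

```text
(no output)
```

View pics/w1c.png

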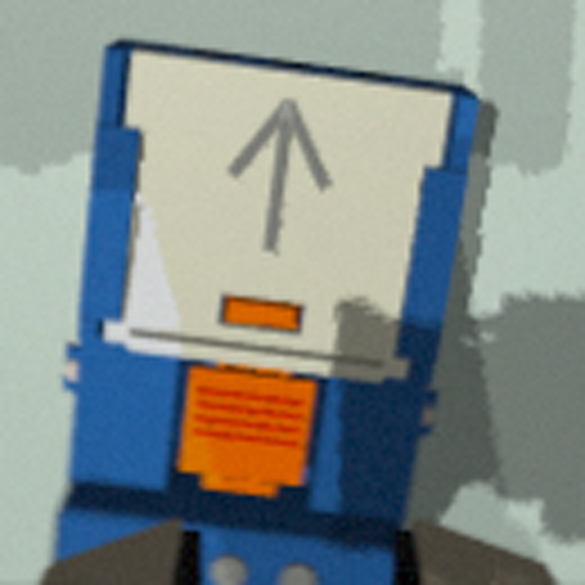

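The crop confirms it: the white cover is seated on the blue housing, its barb shows orange in the slot at crop (261,313), and the orange pad is below that. I'll fit the pose to these corners.

```bash
cat > fit.py <<'E'
from h import *
from scipy.optimize import least_squares
f=bot.grab_frame("wrist")
obs=[((112,48,39),(130,50)),((112,-48,39),(452,93)),((22,48,39),(104,342)),((22,-48,39),(408,380)),((37,0,38.5),(261,313)),
 ((18,20,42.5),(187,368)),((18,-20,42.5),(319,380)),((112,56,34),(108,45)),((112,-56,34),(476,98))]
P=np.array([o[0] for o in obs],float); U=np.array([o[1] for o in obs])/4.5+[215,125]
def w(s,p): c,n=np.cos(s[2]),np.sin(s[2]); return np.array([s[0]+c*p[0]-n*p[1],s[1]+n*p[0]+c*p[1],p[2]])
res=least_squares(lambda s:np.concatenate([proj(f,w(s,p))-u for p,u in zip(P,U)]),[452,182,0.03],loss="soft_l1")
print(res.x.round(3),res.fun.reshape(-1,2).round(1).tolist())
for n in [(8,0,41),(-4,0,41),(67,0,34),(160,0,0)]: print(n,w(res.x,n).round(1))
for px in [(294,39),(360,14)]: 
    q=at_z(f,px,5); d=q[:2]-res.x[:2]; c,n=np.cos(res.x[2]),np.sin(res.x[2]); print("purple in ctrl",c*d[0]+n*d[1],-n*d[0]+c*d[1])
E
python3 fit.py
```

```text
[4.51108e+02 1.83013e+02 4.30000e-02] [[0.4, 0.2], [-0.0, 0.2], [-0.0, -0.3], [-0.5, -0.3], [0.1, 0.1], [0.7, -0.3], [-0.5, 0.6], [-0.2, 0.3], [0.0, -0.5]]
(8, 0, 41) [459.1 183.4  41. ]
(-4, 0, 41) [447.1 182.8  41. ]
(67, 0, 34) [518.  185.9  34. ]
(160, 0, 0) [611.  189.9   0. ]
purple in ctrl 244.00160778538805 -1.3517446118263017
purple in ctrl 284.9697273682074 -82.49319397627006
```

send_rows:
  series:
    - [0,[-2.2,-0.5,3],[0,0,0.04]]
    - [0,[-4.4,-1,7],[0,0,0.08]]
    - [0,[-6.57,-1.39,11],[0,0,0.114]]
    - [0,[-6.57,-1.39,15],[0,0,0.114]]
    - [0,[-6.57,-1.39,19],[0,0,0.114]]

```text
t: 3.1
position: [457.6, 182.6, 81.1]
orientation: [1.0, 0.03, 0.001, -0.0]
force: [1.2, 0.5, -0.8]
grip_width: 0.001
```

send_rows:
  series:
    - [0,[0,0,1],[0,0,0]]
    - [0,[0,0,2],[0,0,0]]
    - [0,[0,0,2],[0,0,0]]
    - [0,[0,0,2],[0,0,0]]

```text
t: 3.5
position: [459.1, 182.7, 63.2]
orientation: [1.0, 0.029, 0.001, -0.0]
force: [0.9, 0.0, 1.5]
grip_width: 0.004
```

Run:
```python
from h import *
o=bot.get_obs(); print(o["position"],R.from_quat(o["orientation"]).as_matrix().round(3).tolist(),o["force"],o["grip_width"])
f=bot.grab_frame("wrist")
g=bot.grab_frame("side"); a=cv2.resize(g["img"][140:240,150:290],(560,400),interpolation=cv2.INTER_CUBIC)
cv2.imwrite("pics/c2.png",a);
```

```text
[459.14164874 182.72721412  63.18438962] [[0.998, 0.057, 0.002], [0.057, -0.998, 0.001], [0.002, -0.001, -1.0]] [0.89931097 0.02335728 1.54543922] 0.0036769005495343393
```

View pics/c2.png

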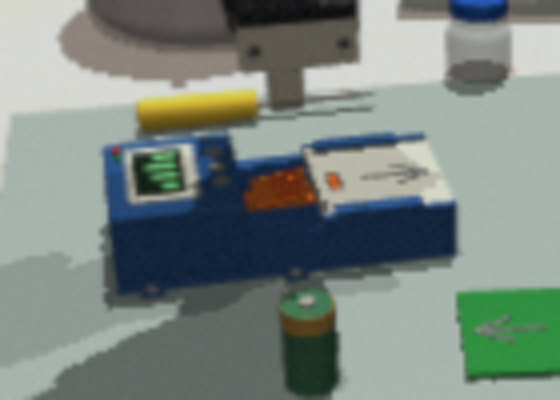

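Run:
```python
from h import *
g=bot.grab_frame("side"); 
for p in [(459.1,182.7,63.2),(459.1,183.4,41),(451+22+2,183+1-48,39)]: print((proj(g,p)-[150,140])*4)
```

```text
[290.48930576 153.56688543]
[292.21147459 181.83941062]
[322.38498969 215.18695475]
```

The side crop shows the fingertip at crop (285,108), but my projection puts it at (290,153). I need to resolve that before pressing, so I'll look from the side and scene cameras again and mark the projected points.

Run:
```python
from h import *
o=bot.get_obs(); print(o["position"],o["t"])
ims=[]
for n,(x,y) in [("side",(150,110)),("scene",(250,90))]:
    f=bot.grab_frame(n); im=f["img"][y:y+130,x:x+130]; im=cv2.resize(im,(400,400),interpolation=cv2.INTER_CUBIC); s=400/130
    for p,c in [(o["position"],(0,0,255)),(o["position"]+[0,0,66],(255,0,255)),((459.1,183.4,41),(0,255,255))]:
        u=((proj(f,p)-[x,y])*s).astype(int); cv2.circle(im,tuple(int(v) for v in u),3,c,1); print(n,u)
    ims.append(im)
cv2.imwrite("pics/c3.png",np.hstack(ims))
```

```text
[458.96578677 182.75772306  63.13930717] 3.65
side [223 210]
side [219 142]
side [224 232]
scene [212 208]
scene [218 162]
scene [211 223]
```

View pics/c3.png

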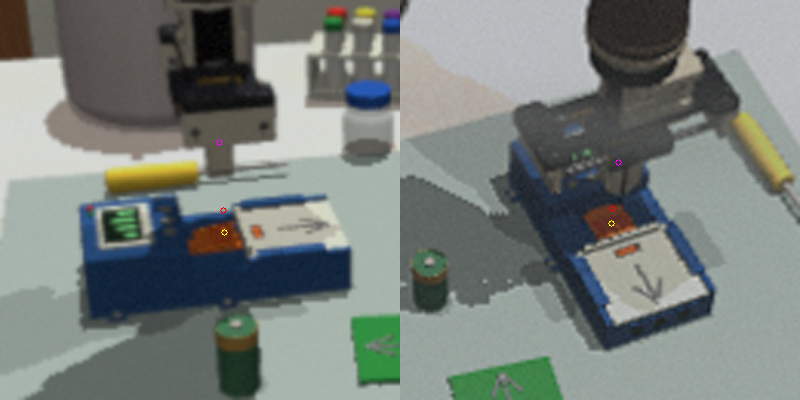

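Run:
```python
from h import *
F={n:bot.grab_frame(n) for n in("side","scene","wrist")}
s=130/400
o1,d1=ray(F["side"],(220*s+150,174*s+110))
for px in [(225,195),(178,192)]:
    o2,d2=ray(F["scene"],(px[0]*s+250,px[1]*s+90))
    A=np.stack([d1,-d2],1); t=np.linalg.lstsq(A,o2-o1,rcond=None)[0]; a,b=o1+t[0]*d1,o2+t[1]*d2; print(a,b)
im=F["scene"]["img"][120:175,275:350]; 
w=F["wrist"]["img"]; 
canvas=np.zeros((420,800,3),np.uint8); canvas[:,:400]=cv2.resize(w,(400,420)) if 0 else cv2.resize(w[120:420,80:480],(400,420)); canvas[:293,400:]=cv2.resize(im,(400,293),interpolation=cv2.INTER_CUBIC)
for p in [(458.9,182.7,63.1),(459.1,183.4,41)]:
    u=(proj(F["wrist"],p)); print(u); cv2.circle(canvas,(int((u[0]-80)),int((u[1]-120)*1.4)),3,(0,0,255),1)
cv2.imwrite("pics/c4.png",canvas)
```

```text
[458.71453174 194.03883275  93.6087219 ] [465.39399353 190.62944182  87.11826998]
[456.02448836 146.36435485 115.88342517] [463.63511138 142.4873113  108.50451111]
[281.2690338  233.22416384]
[280.26068623 221.50801773]
```

View pics/c4.png

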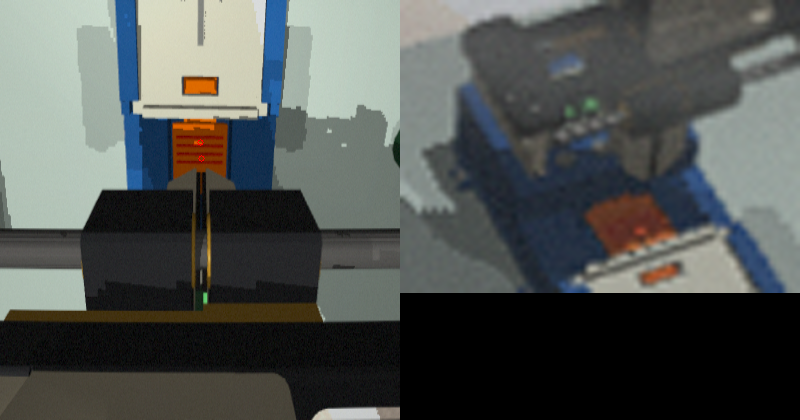

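The fingers are shut and centred on the tab. The drawn fingertip looks about 25–35 mm higher than the reported TCP, so I'll descend in small steps and go by the force reading. Contact is expected at about z 42 if the TCP is right.

send_rows:
  series:
    - [0,[0,0,0.6],[0,0,0]]
    - [0,[0,0,1.2],[0,0,0]]
    - [0,[0,0,1.6],[0,0,0]]
    - [0,[0,0,1.6],[0,0,0]]

```text
t: 4.3
position: [457.4, 182.0, 45.0]
orientation: [1.0, 0.029, -0.001, 0.0]
force: [-0.1, 0.3, 0.2]
grip_width: -0.0
```

send_rows:
  series:
    - [0,[0,0,0.2],[0,0,0]]
    - [0,[0,0,0.4],[0,0,0]]
    - [0,[0,0,0.4],[0,0,0]]
    - [0,[0,0,0.4],[0,0,0]]

```text
t: 4.7
position: [458.1, 182.3, 42.0]
orientation: [1.0, 0.029, 0.0, -0.0]
force: [0.6, 0.1, -0.4]
grip_width: 0.002
```

Run:
```python
from h import *
o=bot.get_obs(); print(o["position"],o["force"],R.from_quat(o["orientation"]).as_matrix().round(4).tolist())
f=bot.grab_frame("side"); im=cv2.resize(f["img"][110:240,150:290],(700,650)[:2],interpolation=cv2.INTER_CUBIC)
u=(proj(f,o["position"])-[150,110])*5; print(u); cv2.imwrite("pics/c5.png",im)
```

```text
[458.05677609 182.29911201  41.9509916 ] [ 0.5670522   0.09823862 -0.42085918] [[0.9984, 0.0573, 0.0001], [0.0573, -0.9984, 0.0], [0.0001, -0.0, -1.0]]
[363.44920406 376.85118051]
```

View pics/c5.png

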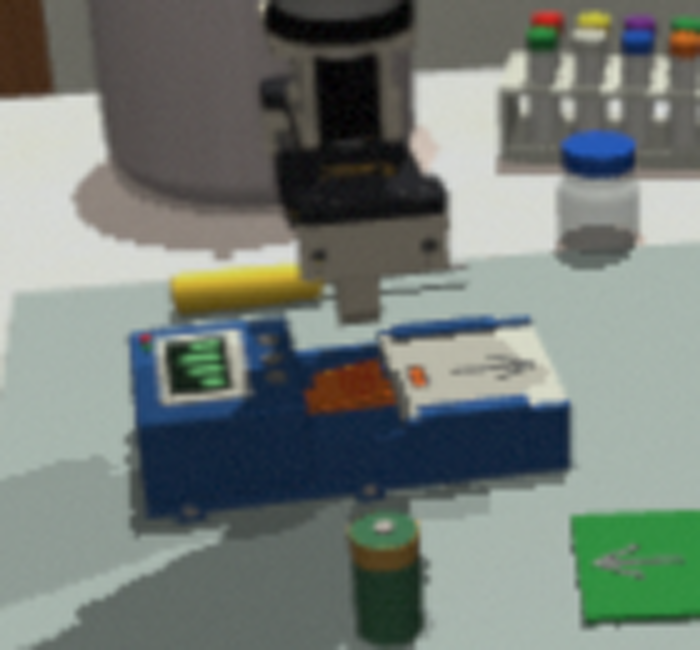

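The fingertip is at crop (358,322) and the TCP projects to (363,377), so the drawn tip is about 30 mm short. There is no contact yet. I'll continue down slowly.

send_rows:
  series:
    - [0,[0,0,0.2],[0,0,0]]
    - [0,[0,0,0.4],[0,0,0]]
    - [0,[0,0,0.4],[0,0,0]]
    - [0,[0,0,0.4],[0,0,0]]

```text
t: 5.15
position: [458.0, 182.3, 37.8]
orientation: [1.0, 0.029, -0.0, 0.0]
force: [1.0, 0.0, -0.3]
grip_width: 0.009
```

send_rows:
  series:
    - [0,[0,0,0.1],[0,0,0]]
    - [0,[0,0,0.2],[0,0,0]]
    - [0,[0,0,0.2],[0,0,0]]

```text
t: 5.45
position: [458.0, 182.3, 35.8]
orientation: [1.0, 0.029, -0.0, 0.0]
force: [0.1, 0.3, -0.1]
grip_width: 0.005
```

There is no contact at reported z 35.8, so the real tip is higher than reported, as the pictures show. I'll keep going down with the force as guard.

send_rows:
  series:
    - [0,[0,0,0.3],[0,0,0]]
    - [0,[0,0,0.6],[0,0,0]]
    - [0,[0,0,0.9],[0,0,0]]
    - [0,[0,0,1.2],[0,0,0]]
    - [0,[0,0,1.2],[0,0,0]]

```text
t: 5.95
position: [457.7, 182.1, 23.4]
orientation: [1.0, 0.029, -0.0, 0.0]
force: [-0.7, -0.9, -0.5]
grip_width: 0.002
```

send_rows:
  series:
    - [0,[0,0,0.2],[0,0,0]]
    - [0,[0,0,0.4],[0,0,0]]
    - [0,[0,0,0.4],[0,0,0]]

```text
t: 6.25
position: [457.9, 182.2, 19.7]
orientation: [1.0, 0.029, -0.0, 0.0]
force: [-0.0, 0.0, -0.1]
grip_width: 0.005
```

Run:
```python
from h import *
o=bot.get_obs(); print(o["position"],o["force"])
f=bot.grab_frame("side"); im=cv2.resize(f["img"][150:210,190:270],(640,480),interpolation=cv2.INTER_CUBIC)
cv2.imwrite("pics/c6.png",im)
```

```text
[457.88204213 182.23526253  19.692367  ] [-0.03656639  0.01396207 -0.08888272]
```

View pics/c6.png

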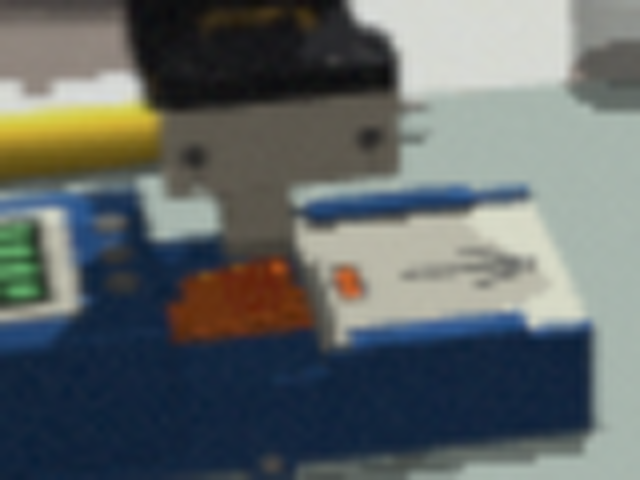

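The fingertip is now at crop (265,252), just above the pad at (250,300), and still free of contact. I estimate the tip at a real z of about 50. I'll shift 1.5 mm towards +x so the wide finger base clears the display, then feel for the pad.

send_rows:
  series:
    - [0,[0.15,-0.08,0.2],[0,0,0.014]]
    - [0,[0.15,-0.08,0.4],[0,0,0.014]]
    - [0,[0.15,-0.08,0.4],[0,0,0.014]]

```text
t: 6.6
position: [459.4, 183.2, 15.7]
orientation: [1.0, 0.022, -0.0, 0.0]
force: [0.0, -0.2, 0.1]
grip_width: 0.007
```

send_rows:
  series:
    - [0,[0,0,0.1],[0,0,0]]
    - [0,[0,0,0.2],[0,0,0]]
    - [0,[0,0,0.2],[0,0,0]]

```text
t: 6.9
position: [459.4, 183.1, 13.8]
orientation: [1.0, 0.022, -0.0, 0.0]
force: [-0.4, 1.2, -0.3]
grip_width: 0.002
```

send_rows:
  series:
    - [0,[0,0,0.1],[0,0,0]]
    - [0,[0,0,0.2],[0,0,0]]
    - [0,[0,0,0.2],[0,0,0]]

```text
t: 7.2
position: [459.4, 183.1, 11.8]
orientation: [1.0, 0.022, -0.0, 0.0]
force: [-0.2, 0.5, 0.7]
grip_width: 0.004
```

send_rows:
  series:
    - [0,[0,0,0.1],[0,0,0]]
    - [0,[0,0,0.2],[0,0,0]]
    - [0,[0,0,0.2],[0,0,0]]

```text
t: 7.5
position: [459.4, 183.1, 9.8]
orientation: [1.0, 0.022, -0.0, 0.0]
force: [0.4, 0.6, -0.1]
grip_width: 0.007
```

Run:
```python
from h import *
o=bot.get_obs(); print(o["position"],o["force"])
a=bot.grab_frame("side")["img"][150:210,190:270]; b=bot.grab_frame("scene")["img"][130:190,290:370];c=bot.grab_frame("wrist")["img"][160:310,180:380]
cv2.imwrite("pics/c7.png",np.vstack([np.hstack([cv2.resize(x,(400,300),interpolation=cv2.INTER_CUBIC) for x in (a,b)]),np.hstack([cv2.resize(c,(400,300)),np.zeros((300,400,3),np.uint8)])]))
```

```text
[459.40106214 183.13995621   9.80216587] [ 0.37071107  0.63417763 -0.14188079]
```

View pics/c7.png

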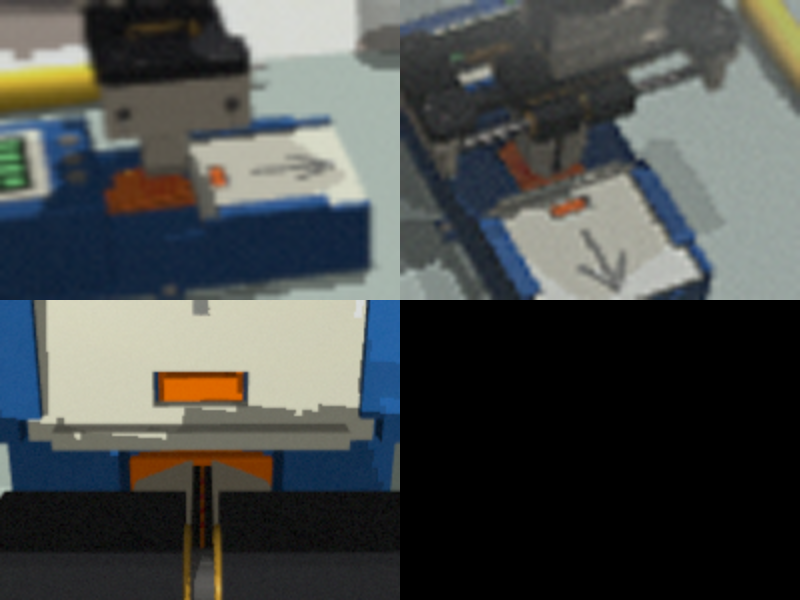

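The tip is centred across the pad (wrist crop: fingers 140–270, pad 130–272), just above it and behind the ridge. I'll keep feeling downward.

send_rows:
  series:
    - [0,[0,0,0.1],[0,0,0]]
    - [0,[0,0,0.2],[0,0,0]]
    - [0,[0,0,0.2],[0,0,0]]

```text
t: 7.95
position: [459.5, 183.2, 7.9]
orientation: [1.0, 0.022, 0.0, -0.0]
force: [1.2, 0.7, 1.0]
grip_width: 0.006
```

send_rows:
  series:
    - [0,[0,0,0.1],[0,0,0]]
    - [0,[0,0,0.2],[0,0,0]]
    - [0,[0,0,0.2],[0,0,0]]

```text
t: 8.25
position: [459.9, 183.2, 6.0]
orientation: [1.0, 0.022, 0.0, -0.0]
force: [1.0, 0.1, 2.9]
grip_width: 0.004
```

Contact: 2.9 N upward at reported z 6.0, so the real tip is about 35 mm above the reported TCP. Now I press the tab.

send_rows:
  series:
    - [0,[0,0,0.1],[0,0,0]]
    - [0,[0,0,0.2],[0,0,0]]
    - [0,[0,0,0.3],[0,0,0]]
    - [0,[0,0,0.3],[0,0,0]]

```text
t: 8.65
position: [460.4, 183.3, 3.1]
orientation: [1.0, 0.022, 0.001, -0.0]
force: [3.9, 0.2, 4.1]
grip_width: 0.005
```

send_rows:
  series:
    - [0,[0,0,0.1],[0,0,0]]
    - [0,[0,0,0.2],[0,0,0]]
    - [0,[0,0,0.2],[0,0,0]]

```text
t: 8.95
position: [460.6, 183.4, 1.3]
orientation: [1.0, 0.022, 0.001, -0.0]
force: [4.2, -0.7, 6.4]
grip_width: 0.004
```

send_rows:
  series:
    - [0,[0,0,0.1],[0,0,0]]
    - [0,[0,0,0.15],[0,0,0]]
    - [0,[0,0,0.15],[0,0,0]]

```text
t: 9.25
position: [460.8, 183.4, 0.6]
orientation: [1.0, 0.021, 0.001, -0.0]
force: [2.2, -1.5, 18.9]
grip_width: 0.004
```

send_rows:
  series:
    - [0,[0.15,0,0],[0,0,0]]
    - [0,[0.3,0,0],[0,0,0]]
    - [0,[0.45,0,0],[0,0,0]]
    - [0,[0.6,0,0],[0,0,0]]
    - [0,[0.6,0,0],[0,0,0]]

```text
t: 9.75
position: [460.8, 183.3, 0.1]
orientation: [1.0, 0.022, -0.004, 0.0]
force: [-14.8, -1.2, 34.5]
grip_width: 0.006
```

The tab is fully in, but it's pressed too hard (34 N) and the tip is sticking. I'll ease off about 1 mm and keep pushing.

send_rows:
  series:
    - [0,[0,0,-0.08],[0,0,0]]
    - [0,[0.0,0,-0.12],[0,0,0]]
    - [0,[0.0,0,-0.12],[0,0,0]]

```text
t: 10.05
position: [460.7, 183.3, 0.5]
orientation: [1.0, 0.022, -0.004, 0.001]
force: [-12.2, 0.0, 20.6]
grip_width: 0.01
```

send_rows:
  series:
    - [0,[0.0,0,-0.05],[0,0,0]]
    - [0,[0.0,0,-0.08],[0,0,0]]
    - [0,[0.0,0,-0.08],[0,0,0]]

```text
t: 10.35
position: [462.4, 183.2, 0.9]
orientation: [1.0, 0.022, -0.002, 0.0]
force: [-3.8, -0.6, 5.3]
grip_width: 0.003
```

send_rows:
  series:
    - [0,[0.1,0,0],[0,0,0]]
    - [0,[0.2,0,0],[0,0,0]]
    - [0,[0.3,0,0],[0,0,0]]
    - [0,[0.3,0,0],[0,0,0]]

```text
t: 10.75
position: [464.1, 183.1, 0.7]
orientation: [1.0, 0.022, -0.004, 0.001]
force: [-8.3, -0.2, 10.2]
grip_width: 0.002
```

It's sliding now, with the tab held at about 10 N. Next I push the ridge.

send_rows:
  series:
    - [0,[0.15,0,0],[0,0,0]]
    - [0,[0.3,0.01,0],[0,0,0]]
    - [0,[0.45,0.01,0],[0,0,0]]
    - [0,[0.6,0.01,0],[0,0,0]]
    - [0,[0.6,0.01,0],[0,0,0]]

```text
t: 11.25
position: [470.7, 183.2, 0.7]
orientation: [1.0, 0.022, -0.003, 0.001]
force: [-7.1, -1.2, 9.2]
grip_width: 0.004
```

send_rows:
  series:
    - [0,[0.2,0,0],[0,0,0]]
    - [0,[0.4,0,0],[0,0,0]]
    - [0,[0.6,0,0],[0,0,0]]
    - [0,[0.8,0,0],[0,0,0]]
    - [0,[0.8,0,0],[0,0,0]]

```text
t: 11.75
position: [480.0, 183.7, 0.8]
orientation: [1.0, 0.022, -0.002, 0.001]
force: [-4.2, -0.1, 4.8]
grip_width: 0.002
```

Run:
```python
from h import *
o=bot.get_obs(); print(o["position"],o["force"])
f=bot.grab_frame("wrist"); print("slot:")
s=(451.108,183.013,.043)
c,n=np.cos(.043),np.sin(.043)
for L,z in(("blue_cover",34),("blue_cover_ridge",41),("blue_end",34)):
  for r in bot.pinpoint("wrist",L)[:2]:
    q=at_z(f,r["pixel"],z)-[s[0],s[1],0]; print(L,r["score"],c*q[0]+n*q[1],-n*q[0]+c*q[1])
# front white edge: sample white pixels extents projected at z39
hsv=cv2.cvtColor(f["img"],cv2.COLOR_BGR2HSV)
for y in (-25,25):
  row=[]
  for x in range(60,160,2):
    p=[s[0]+c*x-n*y,s[1]+n*x+c*y,39]; u=proj(f,p).astype(int)
    if 0<=u[1]<420: row.append((x,f["img"][u[1],u[0]].tolist()))
  print(y,[(x,v) for x,v in row if 100<=x<=140][:14])
cv2.imwrite("pics/w8.png",f["img"])
```

```text
[480.04884055 183.71217615   0.7686101 ] [-4.19350502 -0.10844244  4.76804025]
slot:
blue_cover 0.72 86.25166924813898 2.1939046095026034
blue_cover_ridge 0.88 39.62773174582311 1.541883794994495
-25 [(100, [182, 205, 205]), (102, [183, 207, 207]), (104, [185, 207, 207]), (106, [181, 204, 205]), (108, [188, 210, 211]), (110, [185, 207, 209]), (112, [182, 204, 206]), (114, [182, 205, 206]), (116, [184, 204, 207]), (118, [184, 207, 207]), (120, [211, 211, 209]), (122, [183, 205, 206]), (124, [212, 212, 209]), (126, [211, 211, 208])]
25 [(100, [193, 216, 214]), (102, [191, 214, 211]), (104, [195, 215, 213]), (106, [194, 214, 211]), (108, [195, 214, 211]), (110, [194, 212, 210]), (112, [214, 214, 212]), (114, [213, 212, 209]), (116, [215, 213, 211]), (118, [212, 211, 209]), (120, [213, 213, 209]), (122, [213, 213, 211]), (124, [211, 211, 207]), (126, [212, 212, 208])]
```

The cover has come about 18 mm along its guides: the ridge is at x 39.6 in the controller's frame and the force is low. I'll rise 1 mm and follow it.

send_rows:
  series:
    - [0,[0.7,0,-0.1],[0,0,0]]
    - [0,[1.4,0,-0.1],[0,0,0]]
    - [0,[2.1,0,-0.1],[0,0,0]]
    - [0,[2.8,0,-0.1],[0,0,0]]
    - [0,[3.5,0,-0.1],[0,0,0]]

```text
t: 12.45
position: [518.5, 185.5, 2.4]
orientation: [1.0, 0.022, 0.0, 0.0]
force: [-0.2, 0.9, 0.2]
grip_width: 0.005
```

send_rows:
  series:
    - [0,[0.5,0,0],[0,0,0]]
    - [0,[1,0,0],[0,0,0]]
    - [0,[1.5,0,0],[0,0,0]]
    - [0,[2,0,0],[0,0,0]]
    - [0,[2,0,0],[0,0,0]]

```text
t: 12.95
position: [538.4, 186.5, 2.5]
orientation: [1.0, 0.022, 0.0, -0.0]
force: [0.0, -0.3, -0.3]
grip_width: 0.009
```

```bash
cat > chk.py <<'E'
from h import *
o=bot.get_obs(); print(o["t"],o["position"],o["force"])
c,n=np.cos(.043),np.sin(.043)
fr=lambda p:(np.array([[c,n],[-n,c]])@(np.array(p[:2])-[451.1,183.0])).round(1)
print("tool",fr(o["position"]))
for cam in("wrist","scene","side"):
  f=bot.grab_frame(cam); cv2.imwrite(f"pics/k_{cam}_{o['t']:.1f}.png",f["img"])
  for z in (0,):
   for r in bot.pinpoint(cam,"blue_cover")[:4]: print(cam,round(r["score"],2),np.round(r["pixel"]),"z34",fr(at_z(f,r["pixel"],34)),"z0",fr(at_z(f,r["pixel"],0)))
E
python3 chk.py
```

```text
12.95 [538.371564   186.45646301   2.4980218 ] [ 0.03211417 -0.26013974 -0.27880072]
tool [87.3 -0.3]
wrist 0.96 [537. 161.] z34 [ 140.9 -134.1] z0 [ 135.7 -162.4]
wrist 0.63 [278. 160.] z34 [140.9   1.9] z0 [135.7   2.2]
scene 0.73 [284. 223.] z34 [ 160.6 -176.1] z0 [ 140.5 -166.5]
scene 0.72 [360. 253.] z34 [322.2 -27.8] z0 [306.6 -14.2]
scene 0.65 [339. 198.] z34 [141.1   0.5] z0 [120.5  15. ]
side 0.94 [322. 194.] z34 [262.6 -95.1] z0 [285.6 -37.7]
side 0.82 [282. 223.] z34 [ 121.2 -210.5] z0 [ 134.9 -160.7]
side 0.57 [267. 187.] z34 [126.9 -22.5] z0 [141.   39.6]
side 0.4 [277. 269.] z34 [  68.7 -372.4] z0 [  79.1 -333.1]
```

send_rows:
  series:
    - [0,[0.4,0,0],[0,0,0]]
    - [0,[0.8,0,0],[0,0,0]]
    - [0,[1.2,0,0],[0,0,0]]
    - [0,[1.6,0,0],[0,0,0]]
    - [0,[2.0,0,0],[0,0,0]]

```text
t: 13.75
position: [557.8, 187.3, 2.4]
orientation: [1.0, 0.022, 0.0, 0.0]
force: [0.6, -0.1, -0.3]
grip_width: 0.005
```

send_rows:
  series:
    - [0,[0,0,0],[0,0,0]]
    - [0,[0,0,0],[0,0,0]]

```text
t: 13.95
position: [557.4, 187.3, 2.3]
orientation: [1.0, 0.022, -0.0, 0.0]
force: [-0.2, 0.1, 0.6]
grip_width: 0.006
```

```bash
python3 chk.py
python3 - <<'E'
import cv2,glob,os,numpy as np
g=lambda n:cv2.imread(sorted(glob.glob(f"pics/k_{n}_*.png"),key=os.path.getmtime)[-1])
a=g("side")[140:230,190:310];b=g("scene")[130:235,270:410];c=g("wrist")[60:360,80:480]
R=lambda x:cv2.resize(x,(400,300),interpolation=cv2.INTER_CUBIC)
cv2.imwrite("pics/c9.png",np.vstack([np.hstack([R(a),R(b)]),np.hstack([R(c),R(c)*0])]))
E
```

```text
13.95 [557.42863684 187.25853675   2.34852345] [-0.24644116  0.06182364  0.57761158]
tool [106.4  -0.3]
wrist 0.98 [533. 189.] z34 [ 144.9 -135.3] z0 [ 136.5 -163.9]
wrist 0.94 [278. 157.] z34 [161.9   1.9] z0 [157.1   2.2]
scene 0.7 [283. 221.] z34 [ 154.5 -176.2] z0 [ 134.3 -166.6]
scene 0.66 [358. 254.] z34 [322.8 -34.4] z0 [307.3 -20.9]
scene 0.59 [343. 208.] z34 [178.1  -5.5] z0 [158.5   8.7]
scene 0.32 [320. 166.] z34 [16.3  1.3] z0 [-7.8 15.8]
side 0.97 [282. 227.] z34 [ 116.6 -225.3] z0 [ 130.  -176.4]
side 0.65 [275. 192.] z34 [141.8 -56.6] z0 [156.9   3.3]
side 0.6 [325. 193.] z34 [274.4 -91.3] z0 [298.1 -33.7]
side 0.32 [231. 366.] z34 [ -57.  -582.1] z0 [ -54.8 -556.4]
```

View pics/c9.png

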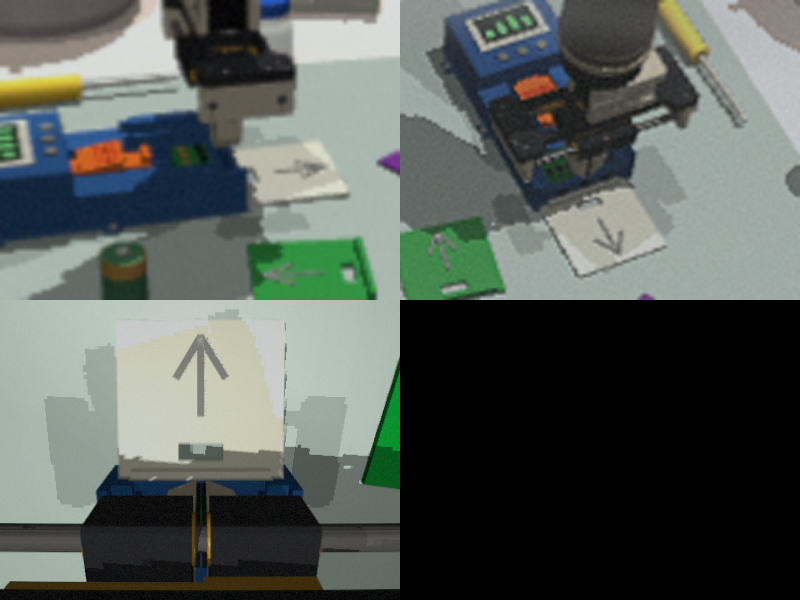

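The cover lies on the bench just off the controller's end. All three cameras put its origin at x≈157 for z 0, and its front and rear edges are equally wide in the wrist view (168 and 166 px), so it's flat. The tab is back out and the grey unit is untouched. Now I retreat.

send_rows:
  series:
    - [0,[-0.4,0,-0.5],[0,0,0]]
    - [0,[-0.4,0,-3],[0,0,0]]
    - [0,[-0.4,0,-7],[0,0,0]]
    - [0,[-0.4,0,-11],[0,0,0]]
    - [0,[-0.4,0,-15],[0,0,0]]

```text
t: 14.75
position: [552.8, 187.0, 154.3]
orientation: [1.0, 0.022, -0.0, 0.0]
force: [0.4, -0.2, -1.0]
grip_width: 0.003
```

send_rows:
  series:
    - [0,[-2,0,-4],[0,0,0]]
    - [0,[-4,0,-6],[0,0,0]]
    - [0,[-6,0,-6],[0,0,0]]
    - [0,[-8,0,-6],[0,0,0]]
    - [0,[-8,0,-6],[0,0,0]]

```text
t: 15.25
position: [471.0, 183.8, 213.1]
orientation: [1.0, 0.022, -0.0, -0.0]
force: [-0.5, -0.6, -0.3]
grip_width: 0.004
```

```bash
python3 chk.py
python3 - <<'E'
from h import *
import glob,os
g=lambda n:cv2.imread(sorted(glob.glob(f"pics/k_{n}_*.png"),key=os.path.getmtime)[-1])
f=bot.grab_frame("wrist"); im=f["img"].copy(); c,n=np.cos(.043),np.sin(.043)
pts=[]
for x,y in [(112.5,48),(202.5,48),(202.5,-48),(112.5,-48)]:
    u=proj(f,(451.1+c*x-n*y,183+n*x+c*y,5)); pts.append(u)
cv2.polylines(im,[np.int32(pts)],True,(0,0,255),1)
a=g("side")[140:320,150:390];b=im
R=lambda x:cv2.resize(x,(400,300),interpolation=cv2.INTER_CUBIC)
cv2.imwrite("pics/c10.png",np.vstack([np.hstack([R(a),R(b)]),np.hstack([R(g("scene")[110:290,150:390]),R(b[0:210,140:420])])]))
E
```

```text
15.25 [470.95139617 183.7654031  213.05925174] [-0.47445267 -0.63840274 -0.28434733]
tool [19.9 -0.1]
wrist 0.78 [415.  82.] z34 [ 128.8 -148.7] z0 [ 131.5 -162.4]
wrist 0.59 [279.  58.] z34 [153.3   2.2] z0 [158.4   2.3]
wrist 0.25 [284. 187.] z34 [ 8.6 -3. ] z0 [ 0.4 -3.3]
scene 0.93 [343. 211.] z34 [185.9  -8.9] z0 [166.6   5.3]
scene 0.67 [359. 253.] z34 [320.8 -31.2] z0 [305.2 -17.7]
scene 0.59 [285. 222.] z34 [ 158.1 -171.7] z0 [ 138.  -162.1]
side 0.93 [274. 193.] z34 [138.6 -61.6] z0 [153.5  -2.1]
side 0.66 [282. 223.] z34 [ 121.5 -210.2] z0 [ 135.3 -160.3]
```

View pics/c10.png

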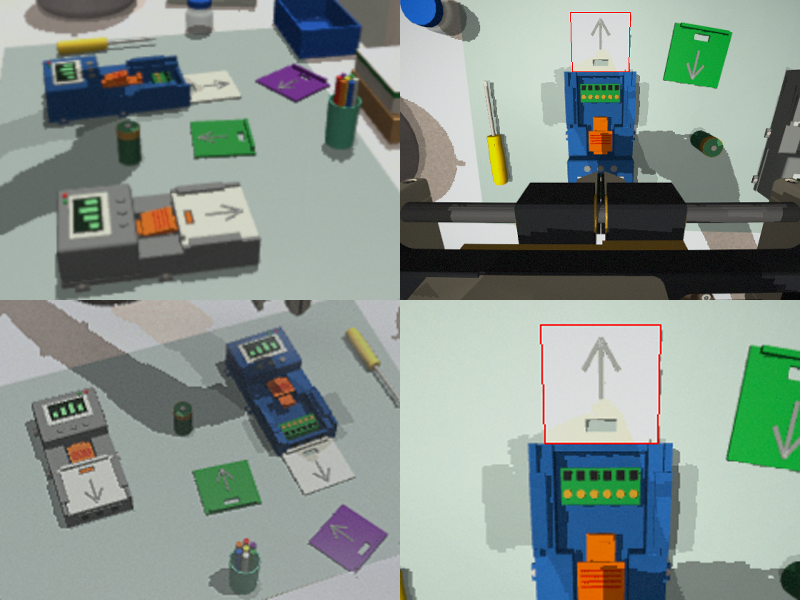

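The compartment is open, and a flat-on-bench model of the cover (red outline) matches the picture. The grey unit is shut, and the cell, plates, driver, jar and goblet look unmoved. I'm handing in.

```bash
python3 -c "
from plant import bot
print(bot.finish_job())"
```

```text
the job is handed in; nothing more can be done
None
```

The blue controller's terminal compartment is open, and its white cover lies flat on the bench just off the controller's end. I pressed the orange tab in with closed fingertips and, with it held in, pushed the cover by its ridge along the guides and over the end. The hand then withdrew and ended up clear above the controller. I handed the job in at about 15 s.

**Last checks:**
- **Cover:** A flat-cover outline 90 mm long, starting at the controller's end, matches the last wrist picture. Its position along the slide is put at 158 mm by the wrist camera, 167 by the scene camera and 154 by the side camera.
- **Surroundings:** The tab has sprung back out and the grey controller is shut. The cell, the green and purple plates, the driver, the jar and the goblet look unmoved. The forceps and the box were outside the last pictures, but the arm never went near them.
- **Force:** It read about zero once the hand was clear.

**What disagreed:**
- **Tip height:** The real fingertips sat about 35 mm higher than the reported tool position. I saw this in the pictures and confirmed it at first contact, so I found the pad by force.
- **Tab force:** While pressing, the reading briefly rose to about 34 N, above the 7 to 10 N needed. I eased it to about 10 N before the cover moved.

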